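# Turn the parts carousel until the jar faces front

### The job

Spin the round parts turntable by pushing the pegs on its rim, until the glass jar with the screw lid stands squarely in line with the tongue that sticks out at the front of the turntable's foot. Do not touch or lift the jar, the wheels or the trays riding on it, leave everything else on the bench where it is, and finish with the turntable at rest and the hand clear of it.

Things in the scene. Friction and masses are not known exactly. Their poses are not given: they have to be found in the camera images.
- jar: the glass jar with an aluminium screw lid, 50 mm diameter, 55 mm tall, standing loose on the turntable with its centre 65 mm from the axis; the only jar on the bench. It rides along as the turntable turns and is not to be touched. Origin: centre of its underside.
- front_spot (a point): the point where the jar's underside centre belongs at the end: on the top surface of the turntable (z = 45 mm), 65 mm from the axis, on the line from the axis through the foot's tongue. It is fixed to the foot and does not turn. The point's -x axis points along the tongue, outward from the axis.
- tongue_tip (a point): outer tip of the tongue, 180 mm from the axis, 36 mm above the bench. The tongue is a flat brass bar 30 mm wide and 12 mm thick lying on the bench, sticking out from under the turntable roughly towards the robot, and ends in an upright diamond-section post 30 mm across and 36 mm tall. It is part of the turntable's fixed foot.
- hub (a point): point on the turntable's axis, on its top surface (z = 45 mm); turns with it, z up. The turntable is a plywood disc 276 mm wide, 12 mm thick, on a fixed foot; a steel cap 24 mm wide, 20 mm tall sits on the axis. The six loads (jar, wheels, trays) stand at 0, 60, .. 300 degrees from this point's x axis, none reaching past 92 mm from the axis.
- peg0 (a point): top of one of six equal upright steel finger pegs fixed on the rim of the turntable: 20 mm in diameter, 40 mm tall (tops 85 mm above the bench), centres 125 mm from the axis, at 30, 90, 150, 210, 270 and 330 degrees from the hub point's x axis, counter-clockwise from above. This one is at 30 degrees. The pegs stand midway between the loads.
- turntable (a joint): angle of the turntable in rad, 0 at the start, growing counter-clockwise seen from above. It turns freely either way without stops, has a little friction (about 1.2 to 1.6 N at a peg moves it) and stays where it is left.
- wheel_a: blue skateboard wheel lying flat, 52 mm diameter, 32 mm tall, loose on the turntable, its centre 65 mm from the axis. Not to be touched. Origin: centre of its underside.
- wheel_b: blue skateboard wheel lying flat, 52 mm diameter, 32 mm tall, loose on the turntable, its centre 65 mm from the axis. Not to be touched. Origin: centre of its underside.
- tray_a: open square clear polycarbonate tray, 44 x 44 mm, 30 mm tall, holding small steel parts; stands loose on the turntable, its centre 65 mm from the axis. Not to be touched. Origin: centre of its underside.
- tray_b: open square clear polycarbonate tray, 44 x 44 mm, 30 mm tall, holding small steel parts; stands loose on the turntable, its centre 65 mm from the axis. Not to be touched. Origin: centre of its underside.
- tray_c: open square clear polycarbonate tray, 44 x 44 mm, 30 mm tall, holding small steel parts; stands loose on the turntable, its centre 65 mm from the axis. Not to be touched. Origin: centre of its underside.
- tiers_left: bystander at the back left: two stacked clear trays, 120 x 90 mm, 81 mm tall. Origin: centre of its underside.
- tiers_right: bystander at the back right: two stacked clear trays, 120 x 90 mm, 81 mm tall. Origin: centre of its underside.
- skate_tool: bystander on the left: red T-shaped skate tool lying flat, about 126 x 121 mm, 18 mm tall. Origin: underside of its shaft.
- riser_pad: bystander on the right: aluminium riser pad 80 x 56 x 9 mm lying flat. Origin: centre of its underside.
- truck: bystander at the back: aluminium skateboard truck, 80 x 170 mm, 53 mm tall. Origin: centre of its underside.
- bearing_cup: bystander on the right: steel ring 48 mm in diameter, 30 mm tall. Origin: centre of its underside.

How it is judged:
At the end, for the whole second after the job is handed in: Seen from above, the jar's centre is within 12 mm of its front spot on the tongue's line; the turntable is at rest (under 0.05 rad/s); all its loads stand upright (0.15 rad) on it, 50 to 80 mm from the axis; other bench things have moved under 20 mm (horizontal distance between jar and front_spot below 0.012 m and velocity of joint turntable between -0.05 and 0.05 rad/s and height (world z) of jar between 0.04 and 0.05 m and angle between each of jar, wheel_a, wheel_b, tray_a, tray_b, tray_c's own z axis and vertical below 0.15 rad and horizontal distance between jar and hub between 0.05 and 0.08 m and height (world z) of wheel_a between 0.04 and 0.05 m and horizontal distance between wheel_a and hub between 0.05 and 0.08 m and height (world z) of wheel_b between 0.04 and 0.05 m and horizontal distance between wheel_b and hub between 0.05 and 0.08 m and height (world z) of tray_a between 0.04 and 0.05 m and horizontal distance between tray_a and hub between 0.05 and 0.08 m and height (world z) of tray_b between 0.04 and 0.05 m and horizontal distance between tray_b and hub between 0.05 and 0.08 m and height (world z) of tray_c between 0.04 and 0.05 m and horizontal distance between tray_c and hub between 0.05 and 0.08 m and distance of each of tiers_left, tiers_right, skate_tool, riser_pad, truck, bearing_cup from where it was at the start of the episode below 0.02 m); the robot touches nothing.
It fails at once if the robot touches the jar, a wheel or a tray on the turntable (contact force between any of the fingers, the arm and jar above 0.5 N or contact force between any of the fingers, the arm and wheel_a above 0.5 N or contact force between any of the fingers, the arm and wheel_b above 0.5 N or contact force between any of the fingers, the arm and tray_a above 0.5 N or contact force between any of the fingers, the arm and tray_b above 0.5 N or contact force between any of the fingers, the arm and tray_c above 0.5 N).
It fails at once if something on the turntable is lifted or tipped (height (world z) of any of jar, wheel_a, wheel_b, tray_a, tray_b, tray_c above 0.06 m or angle between any of jar, wheel_a, wheel_b, tray_a, tray_b, tray_c's own z axis and vertical above 0.35 rad).
It fails at once if something else on the bench is moved more than 20 mm (distance of any of tiers_left, tiers_right, skate_tool, riser_pad, truck, bearing_cup from where it was at the start of the episode above 0.02 m).
It also fails if it takes over 64 s, if anything falls off the work surface, if the arm or the gripper's body presses on something with over 40 N, if the wrist force passes 120 N, or if a joint passes its speed limit or range.

### The arm

A 7-joint arm with a two-finger parallel gripper is mounted at the origin on the work surface. World frame = base frame: x ahead of the robot, y to its left, z up, the work surface at z = 0. Lengths are in m, angles in rad, forces in N, time in s.
With the tool pointing down it reaches from about 0.35 to 0.9 m from the base axis. Payload 8.1 kg.
Tool frame: the origin (TCP) lies midway between the tips of the shut fingers; the grasp point (between the pads) lies 19 mm behind it (arm.hold_point_z is the distance from the TCP to the grasp point, in m); z points along the fingers, y is the direction in which the jaws open and shut (so a half turn about z gives the same grasp; the last joint's range is limited). The gripper opens to 92 mm and grips with 3 to 60 N. Pads are 19 mm wide; open, the fingers measure 130 mm over their backs; the gripper's body (75 mm by 190 mm) begins 47 mm behind the grasp point.
Start: joints at [1.206, 0.434, 0.025, 1.573, -0.012, 1.134, -0.075], TCP at [0.162, -0.604, 0.227] pointing down, gripper open.
Joint ranges: [-2.62, 2.62], [-0.44, 2.09], [-1.27, 1.32], [0.08, 2.57], [-1.32, 4.46], [0.12, 2], [-2.74, 2.74]. Speed limits (rad/s): [2.22, 2.22, 3.01, 3.01, 3.14, 3.14, 3.14].

### API

Orientations are given as a rotation vector (axis times angle).
In Python, from cell import arm gives the robot as it stands.
- The arm moves only by the shell command python3 -m pendant 'ROWS' [FORCE]. ROWS is JSON, a list of rows, each a list of 3 entries, a list of its own where there are three numbers: the shift along the tool's x, y, z in m, then the turn, a rotation vector about the tool's x, y, z in degrees, then the finger opening in m, from 0 to 0.0918. A call has 1 to 10 rows; each row shifts and turns the commanded pose from where the row before left it, along the tool's axes as they then stand; what a row does not reach is not made up. A row lasts 1/8 s, in which the tool goes at most 62.5 mm and 10.7 degrees, less where a joint would pass 70% of its speed; a pose out of reach is approached as far as the arm can. A call with a gripper value outside its range is refused whole. The fingers move at their own pace and stop on an object; FORCE is the grip in N (left out, the last holds). Time passes only in rows, so rows that do not move let the fingers close. It gives the time, the measured TCP pose, the force and the opening at its end, in the units of the state.
- arm.observe(): the state, without advancing time (a new reading comes with each control period).
- arm.get_image(name): name is "side" or "top"; returns (picture, depth): 420x560x3 uint8, red, green, blue; 420x560 float32, m along the optical axis (not along the pixel's ray), 0 where there is no reading.
- arm.camera_params(name): a dict with "fovy" (degrees; the focal length in pixels is half the picture's height over the tangent of half this angle, whatever the lens; pixels are square), "cx", "cy" (the principal point, pixels), "k1" (the pictures are not rectified: a ray, as slopes to the right and down, at radius r is drawn at 1 + k1 r^2 times it, then the intrinsics apply), "rvec" (rotation vector, rad) and "tvec" (3), from world to camera coordinates, as OpenCV has them. Camera axes: x right, y down, z forward; pixel columns grow to the right and rows downward; lengths in m; the calibration is good to about 2 mm. A picture is of the moment at which its call begins. camera_params takes no time and is no camera call.
- arm.sign_off(): hands the job in, once; it reports no verdict.
Trained networks look in the newest picture that a camera, given by its name, has taken for a name from the list of things; names that differ only in an ending like _2 or _b are one class to them, and where a whole thing is asked for, a point or a joint stands for the part that bears it (a point fixed in the world has none). Each returns a list of dicts, best first, with "conf" (0 to 1); they miss things now and then, are a little off and sometimes report something else, mostly with a low value. They report only what shows in the picture. A call takes as long as a camera call.
- arm.look_for(camera, label): "rect" ([centre column, centre row, width, height] in pixels, round what is visible of it).
- arm.masks_of(camera, label): "pixels" (420x560 bool, what is visible of it) and "rect" ([centre column, centre row, width, height] in pixels, round what is visible of it).
The state is a dict: "clock": time; "joints": joint angles; "dq": joint speeds; "joint_efforts": joint torques, N m; "position": TCP position; "ee_rot": TCP orientation; "force": force on the tool from outside, world axes, zero at the start; "ft_torque": the same for the moment, N m; "width": opening from 0.0 (shut) to 1.0 (fully open).
Only numpy, scipy, OpenCV 4.12 (cv2) and the standard library are available. Lean on these libraries where they do the work, as an engineer would, in place of code of your own. Each camera call takes 0.05 s, during which the arm holds its last target.

## Working session

There is one attempt and no reset: what is moved stays moved. The work goes in short steps, Python scripts to look and compute and a shell command to move; the robot and the scene stay as the last step left them, time stands still between calls to the robot, and variables do not carry over. Pictures are saved under pics/ and viewed, and the job is handed in when it is done.

```bash
ls; mkdir -p pics
cat > h.py <<'E'
import numpy as np,cv2
from cell import arm
def snap(n,f):
    im,d=arm.get_image(n); cv2.imwrite('pics/'+f,im[:,:,::-1]); return im,d
def K(n):
    p=arm.camera_params(n); f=210/np.tan(np.radians(p['fovy'])/2)
    R=cv2.Rodrigues(np.array(p['rvec'],float))[0]; t=np.array(p['tvec'],float).ravel()
    return p,f,R,t
def ray(n,u,v):
    p,f,R,t=K(n)
    M=np.array([[f,0,p['cx']],[0,f,p['cy']],[0,0,1]])
    s=cv2.undistortPoints(np.array([[[u,v]]],float),M,np.array([p['k1'],0,0,0,0.]))[0,0]
    return -R.T@t, R.T@np.array([s[0],s[1],1])
def atz(n,u,v,z):
    o,d=ray(n,u,v); return o+d*(z-o[2])/d[2]
def atd(n,u,v,dep):
    o,d=ray(n,u,v); return o+d*dep
def proj(n,P):
    p,f,R,t=K(n)
    M=np.array([[f,0,p['cx']],[0,f,p['cy']],[0,0,1]])
    return cv2.projectPoints(np.array(P,float).reshape(-1,1,3),np.array(p['rvec'],float),np.array(p['tvec'],float),M,np.array([p['k1'],0,0,0,0.]))[0].reshape(-1,2)
E
python3 - <<'E'
from h import *
snap('top','t0.png');snap('side','s0.png')
for n in('top','side'): print(arm.camera_params(n))
print(arm.observe())
for l in('jar','tongue_tip','hub','peg0'):
    for n in('top','side'):
        print(l,n,[(r['conf'],r['rect']) for r in arm.look_for(n,l)][:7])
E
```

```text
pics
{'fovy': 53.42971526906308, 'cx': 274.93708643891, 'cy': 209.7226617399297, 'k1': 0.009303648241178571, 'rvec': array([ 2.18105187, -2.15128208,  0.08960461]), 'tvec': array([0.02452668, 0.59382194, 1.05544676])}
{'fovy': 47.34197253847863, 'cx': 282.4597435286944, 'cy': 208.17148622925788, 'k1': -0.013730446217735597, 'rvec': array([ 0.8162076 , -2.57601331,  1.08712914]), 'tvec': array([0.47896771, 0.30492676, 1.04838016])}
{'clock': 0.1, 'joints': array([ 1.20641874,  0.43514389,  0.02497818,  1.5739948 , -0.01155363,
        1.13400053, -0.07510607]), 'dq': array([ 0.00028444, -0.00149853, -0.0007787 , -0.00255193,  0.00131494,
       -0.00025304, -0.00226205]), 'joint_efforts': array([ 3.34122655e-03, -6.69117665e+01,  9.88096744e-01, -3.15141428e+01,
       -6.05483260e-02,  3.75194033e-02,  7.57774728e-05]), 'position': array([ 0.1615632 , -0.60328836,  0.22603374]), 'ee_rot': array([-3.11338607e+00, -4.09755700e-01,  5.52106108e-04]), 'force': array([-0.24286029, -1.26865349, -0.85146387]), 'ft_torque': array([-0.01727514,  0.04264303, -0.03096992]), 'width': 0.9983703307752873}
jar top [(0.61, [302.2, 194.9, 19.7, 20.9])]
jar side [(0.71, [274.9, 198.5, 15.5, 26.2])]
tongue_tip top [(0.47, [291.8, 281.2, 14.9, 13.1])]
tongue_tip side [(0.73, [337.2, 259.7, 21.4, 18.2])]
hub top [(0.88, [305.0, 221.8, 108.7, 111.1])]
hub side [(0.77, [300.9, 216.4, 103.4, 84.5])]
peg0 top []
peg0 side [(0.88, [299.2, 217.0, 108.0, 82.7])]
```

View pics/t0.png

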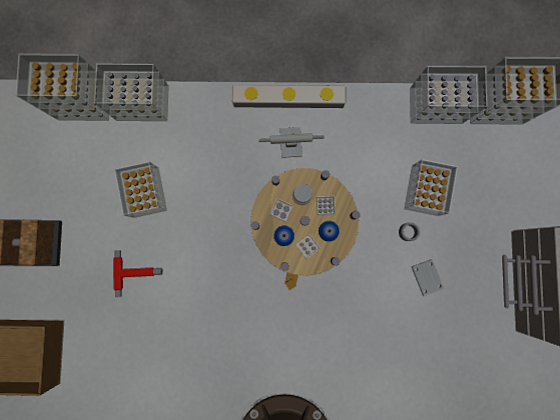

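View pics/s0.png

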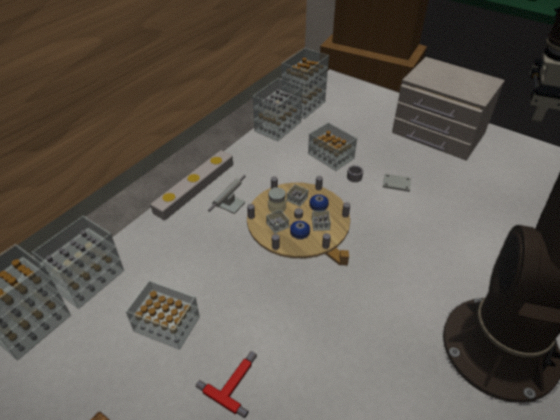

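The top view shows the disc at about (305,221), the jar at (302,194) on the far side, and the tongue post at (291,281). The pegs are at about (325,175), (355,215), (335,262), (285,267), (254,226) and (276,180). Next I'll measure these properly.

Run:
```python
from h import *
print(proj('top',[arm.observe()['position'],[0,0,0]]),proj('side',[arm.observe()['position'],[0,0,0]]))
im=cv2.imread('pics/t0.png')
c=im[150:300,230:380]; cv2.imwrite('pics/t0c.png',cv2.resize(c,(600,600),interpolation=cv2.INTER_CUBIC))
im=cv2.imread('pics/s0.png')
c=im[160:280,230:370]; cv2.imwrite('pics/s0c.png',cv2.resize(c,(700,600),interpolation=cv2.INTER_CUBIC))
print('disc top',atz('top',305,221.8,.045))
m=arm.masks_of('top','hub')
print([(r['conf'],r['rect']) for r in m])
cs,_=cv2.findContours(m[0]['pixels'].astype('uint8'),0,1); e=cv2.fitEllipse(max(cs,key=len)); print(e, atz('top',*e[0],.045))
print('jar',atz('top',302.5,194.4,.1),atz('side',276,190,.1)); print('tip',atz('top',291.8,281.2,.036))
```

```text
[[590.23443099 420.23893155]
 [284.66227109 445.18164884]] [[535.10143784 111.09931643]
 [500.4403048  346.94515465]]
disc top [ 0.56194134 -0.04461063  0.045     ]
[(0.71, [306.5, 222.6, 106.0, 108.4])]
((303.8620300292969, 221.2659912109375), (106.36507415771484, 107.70964050292969), 115.586669921875) [ 0.56326589 -0.04170232  0.045     ]
jar [ 0.62490655 -0.03480029  0.1       ] [ 0.6359314  -0.04218579  0.1       ]
tip [ 0.41117144 -0.0127971   0.036     ]
```

```bash
sleep 1; ls pics
```

```text
s0.png
s0c.png
t0.png
t0c.png
```

View pics/t0c.png

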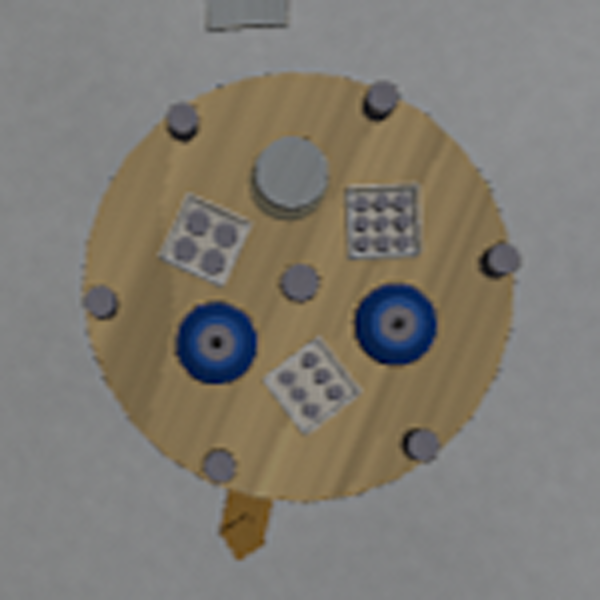

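View pics/s0c.png

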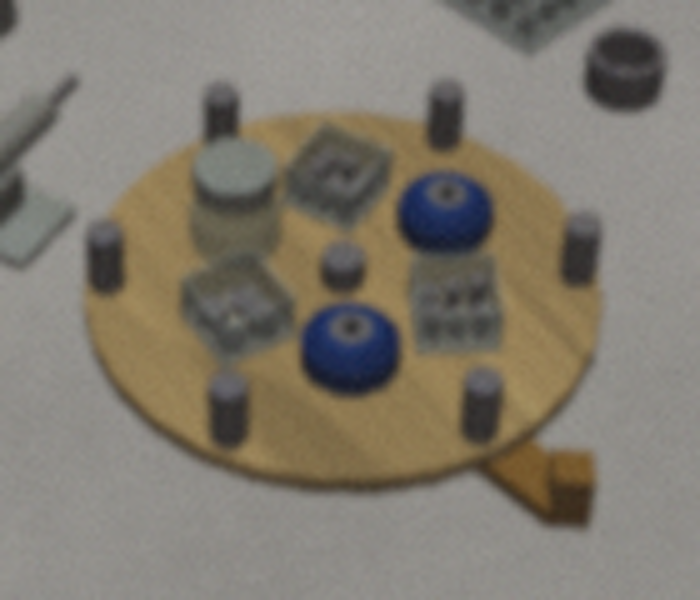

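```bash
cat > fit.py <<'E'
from h import *
from scipy.optimize import least_squares
def cv(n,u,v,s,o): return ((u+.5)/s-.5+o[0],(v+.5)/s-.5+o[1])
T=[(183,117),(381,96),(503,258),(423,442),(218,465),(99,302)]
S=[(222,93),(446,90),(583,222),(483,380),(229,383),(105,233)]
pt=np.array([atz('top',*cv('top',u,v,4,(230,150)),.085)[:2] for u,v in T])
ps=np.array([atz('side',*cv('side',u,v,5,(230,160)),.085)[:2] for u,v in S])
for nm,p in(('top',pt),('side',ps)):
    c=p.mean(0); 
    print(nm,c,np.hypot(*(p-c).T).round(4),np.degrees(np.arctan2(*(p-c).T[::-1])).round(1))
    if nm=='top':
        tt=atz('top',*cv('top',243,536,4,(230,150)),.036)[:2]; j=atz('top',*cv('top',291,173,4,(230,150)),.1)[:2]
    else:
        tt=atz('side',*cv('side',573,467,5,(230,160)),.036)[:2]; j=atz('side',*cv('side',235,166,5,(230,160)),.1)[:2]
    for k,q in(('tip',tt),('jar',j)): print(k,q,np.hypot(*(q-c)),np.degrees(np.arctan2(*(q-c)[::-1])))
E
python3 fit.py
```

```text
top [ 0.56529982 -0.04189335] [0.124  0.1242 0.1245 0.1235 0.1243 0.1248] [  36.6  -23.1  -83.3 -142.8  156.5   97.3]
tip [ 0.40504367 -0.00924944] 0.16354710985550644 168.48646193647048
jar [ 0.62864362 -0.03446621] 0.06377774107047675 6.6874698599443105
side [ 0.56404488 -0.04201947] [0.1246 0.1243 0.1244 0.1249 0.1241 0.1242] [ -23.5  -83.1 -142.7  156.4   96.7   37.3]
tip [ 0.40306661 -0.00798454] 0.1645368723020517 168.06200968942568
jar [ 0.62830145 -0.03421891] 0.06472831805098042 6.921676871153519
```

```bash
python3 -m pendant '[[[0.021,-0.0195,0],[0,0,0],0.05],[[0.021,-0.0195,0],[0,0,0],0.05],[[0.021,-0.0195,0],[0,0,0],0.05],[[0.021,-0.0195,0],[0,0,0],0.05],[[0.021,-0.0195,0],[0,0,0],0.05],[[0.021,-0.0195,0],[0,0,0],0.05],[[0.021,-0.0195,0],[0,0,0],0.05],[[0.021,-0.0195,0],[0,0,0],0.05],[[0.021,-0.0195,0],[0,0,0],0.05],[[0.021,-0.0195,0],[0,0,0],0.05]]'
python3 -m pendant '[[[0.021,-0.0195,0],[0,0,0],0.05],[[0.021,-0.0195,0],[0,0,0],0.05],[[0.021,-0.0195,0],[0,0,0],0.05],[[0.021,-0.0195,0],[0,0,0],0.05],[[0.021,-0.0195,0],[0,0,0],0.05],[[0.021,-0.0195,0],[0,0,0],0.05],[[0.021,-0.0195,0],[0,0,0],0.05],[[0.021,-0.0195,0],[0,0,-7],0.05],[[0.021,-0.0195,0],[0,0,-7],0.05],[[0,0,0],[0,0,-8],0.05]]'
cat > st.py <<'E'
from h import *
import sys
H=np.array([.5647,-.042])
o=arm.observe(); R=cv2.Rodrigues(np.array(o['ee_rot']))[0]; p=np.array(o['position'])
psi=float(sys.argv[1]) if len(sys.argv)>1 else -142.7
q=p[:2]-H
print('t',o['clock'],'p',p.round(4),'yaw y',np.degrees(np.arctan2(R[1,1],R[0,1])).round(2),'tilt',np.degrees(np.arccos(-R[2,2])).round(2),'w',o['width'],'F',o['force'].round(2),'j',o['joints'].round(2))
print('polar r',np.hypot(*q),'ang',np.degrees(np.arctan2(q[1],q[0])),'yaw-90-ang',(np.degrees(np.arctan2(R[1,1],R[0,1]))-90-np.degrees(np.arctan2(q[1],q[0]))+180)%360-180)
a=np.radians(psi); g=np.r_[H+.125*np.array([np.cos(a),np.sin(a)]),.063]
print('goal',g.round(4),'tool shift to goal',(R.T@(g-p)).round(4))
E
python3 st.py; python3 -c "
from h import *
snap('top','t1.png');snap('side','s1.png')"
```

```text
clock: 1.8
position: [0.3146, -0.3603, 0.2269]
ee_rot: [3.114, 0.41, 0.0]
force: [1.1, -0.1, 0.5]
width: 0.549
clock: 3.05
position: [0.4493, -0.1385, 0.227]
ee_rot: [-2.975, -1.009, -0.002]
force: [-0.7, 0.4, 0.4]
width: 0.546
t 3.05 p [ 0.4493 -0.1385  0.227 ] yaw y -52.54 tilt 0.07 w 0.5462712023536453 F [-0.72  0.42  0.41] j [ 0.48  0.21 -0.35  1.91  0.08  1.03 -0.82]
polar r 0.150469117411919 ang -140.08539148210244 yaw-90-ang -2.452499776810754
goal [ 0.4653 -0.1177  0.063 ] tool shift to goal [ 0.0251 -0.0068  0.164 ]
```

```bash
python3 -m pendant '[[[0.0126,-0.0034,0],[0,0,0],0.05],[[0.0125,-0.0034,0],[0,0,0],0.05],[[0,0,0.025],[0,0,0],0.05],[[0,0,0.025],[0,0,0],0.05],[[0,0,0.025],[0,0,0],0.05],[[0,0,0.02],[0,0,0],0.05],[[0,0,0.01],[0,0,0],0.05],[[0,0,0],[0,0,0],0.05]]'
python3 st.py; python3 -c "
from h import *
for n in('top','side'):
  im,d=snap(n,n+'2.png'); a=proj(n,[[.5647,-.042,.045]])[0].astype(int); s=100
  cv2.imwrite('pics/'+n+'2c.png',cv2.resize(im[a[1]-75:a[1]+75,a[0]-90:a[0]+90,::-1],(720,600),interpolation=cv2.INTER_CUBIC))"
```

```text
clock: 4.15
position: [0.4642, -0.12, 0.1214]
ee_rot: [-2.979, -0.996, 0.001]
force: [-0.2, -0.1, -0.3]
width: 0.541
t 4.15 p [ 0.4642 -0.12    0.1214] yaw y -53.01 tilt 0.05 w 0.5409099197640936 F [-0.21 -0.1  -0.31] j [ 0.41  0.35 -0.34  2.02  0.16  0.79 -0.95]
polar r 0.1271740166432119 ang -142.19372585453135 yaw-90-ang -0.8157295955392101
goal [ 0.4653 -0.1177  0.063 ] tool shift to goal [ 0.0022 -0.0011  0.0584]
```

```bash
python3 -c "
import cv2,numpy as np
a=cv2.imread('pics/top2c.png');b=cv2.imread('pics/side2c.png');cv2.imwrite('pics/c2.png',cv2.resize(np.hstack([a,b]),(800,333)))"
```

```text
(no output)
```

View pics/c2.png

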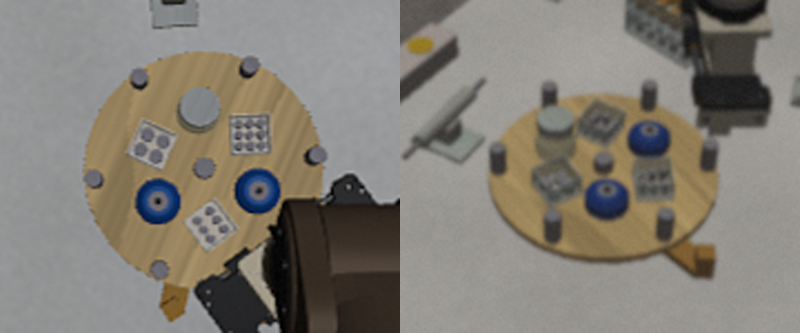

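```bash
python3 -c "
from h import *
o=arm.observe(); print(proj('side',[o['position'],[.4653,-.1177,.085]]))
im=cv2.imread('pics/side2.png'); cv2.imwrite('pics/s2z.png',cv2.resize(im[130:250,290:410],(720,720),interpolation=cv2.INTER_CUBIC)[:600])"
```

```text
[[348.28280224 192.84821479]
 [346.16995237 203.88231921]]
```

View pics/s2z.png

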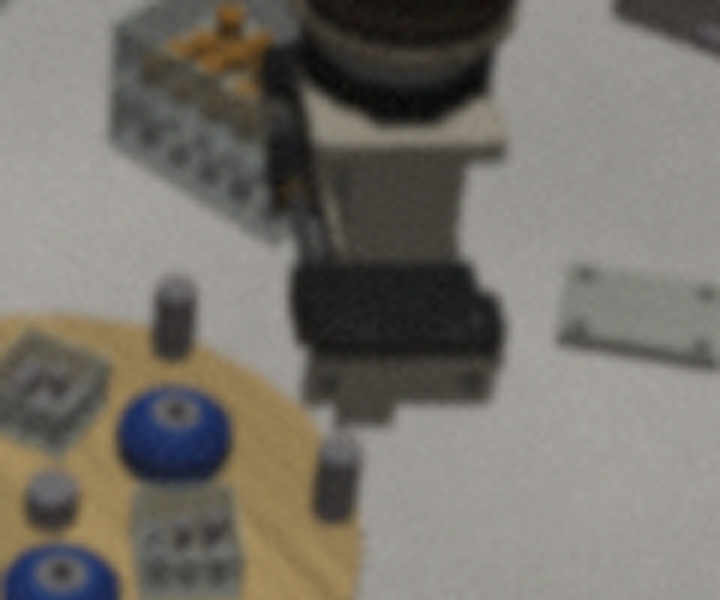

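```bash
python3 -c "
from h import *
im,d=arm.get_image('side')
for u,v in [(325,380),(400,380),(470,380),(365,410),(400,300),(400,345)]:
  x,y=290+u/6,130+v/6
  print(u,v,atd('side',x,y,d[int(round(y)),int(round(x))]).round(3))"
```

```text
325 380 [ 0.436 -0.035  0.2  ]
400 380 [ 0.412 -0.049  0.202]
470 380 [ 0.391 -0.066  0.201]
365 410 [ 0.44  -0.085  0.144]
400 300 [ 0.42  -0.057  0.233]
400 345 [ 0.41  -0.04   0.228]
```

```bash
python3 -m pendant '[[[0.0022,-0.001,0.01],[0,0,0],0.05],[[0,0,0.015],[0,0,0],0.05],[[0,0,0.015],[0,0,0],0.05],[[0,0,0.013],[0,0,0],0.05],[[0,0,0.005],[0,0,0],0.05],[[0,0,0],[0,0,0],0.05]]'
python3 st.py
```

```text
clock: 5.05
position: [0.4651, -0.1182, 0.0633]
ee_rot: [-2.979, -0.997, 0.001]
force: [-0.6, -0.6, 0.4]
width: 0.547
t 5.05 p [ 0.4651 -0.1182  0.0633] yaw y -53.0 tilt 0.05 w 0.5468585936999696 F [-0.59 -0.65  0.41] j [ 0.38  0.44 -0.31  2.08  0.22  0.65 -1.  ]
polar r 0.12539561464587984 ang -142.5892987169696 yaw-90-ang -0.4107482520229553
goal [ 0.4653 -0.1177  0.063 ] tool shift to goal [ 0.0004 -0.0002  0.0003]
```

Next I'll narrow the jaws to 28 mm so they loosely surround the peg, then start the arc slowly.

```bash
python3 -m pendant '[[[0,0,0],[0,0,0],0.04],[[0,0,0],[0,0,0],0.028],[[0,0,0],[0,0,0],0.028],[[0,0,0],[0,0,0],0.028],[[0,0.0022,0],[0,0,-1],0.028],[[0,0.0022,0],[0,0,-1],0.028],[[0.0001,0.0044,0],[0,0,-2],0.028],[[0.0001,0.0044,0],[0,0,-2],0.028],[[0.0002,0.0065,0],[0,0,-3],0.028],[[0.0002,0.0065,0],[0,0,-3],0.028]]' 5
python3 st.py -130.7
```

```text
clock: 6.3
position: [0.4835, -0.1376, 0.0637]
ee_rot: [-2.857, -1.307, -0.0]
force: [-0.8, 1.8, 0.8]
width: 0.309
t 6.3 p [ 0.4835 -0.1376  0.0637] yaw y -40.84 tilt 0.01 w 0.309105543043674 F [-0.81  1.81  0.82] j [ 0.44  0.48 -0.36  2.02  0.26  0.69 -0.79]
polar r 0.12547133518365897 ang -130.33631267027894 yaw-90-ang -0.5019093363401055
goal [ 0.4832 -0.1368  0.063 ] tool shift to goal [ 0.0005 -0.0008  0.0007]
```

```bash
python3 -m pendant '[[[0.0002,0.0065,0],[0,0,-3],0.028],[[0.0002,0.0065,0],[0,0,-3],0.028],[[0.0002,0.0065,0],[0,0,-3],0.028],[[0.0002,0.0065,0],[0,0,-3],0.028],[[0.0002,0.0065,0],[0,0,-3],0.028],[[0.0002,0.0065,0],[0,0,-3],0.028],[[0.0002,0.0065,0],[0,0,-3],0.028],[[0.0002,0.0065,0],[0,0,-3],0.028],[[0.0002,0.0065,0],[0,0,-3],0.028],[[0.0002,0.0065,0],[0,0,-3],0.028]]'
python3 st.py -100.7;python3 -c "
from h import *
snap('top','t3.png');im,d=snap('side','s3.png');cv2.imwrite('pics/s3c.png',cv2.resize(im[130:280,220:400,::-1],(720,600),interpolation=cv2.INTER_CUBIC))"
```

```text
clock: 7.55
position: [0.5412, -0.1657, 0.0635]
ee_rot: [-2.421, -2.001, 0.0]
force: [-0.9, 0.5, -0.4]
width: 0.307
t 7.55 p [ 0.5412 -0.1657  0.0635] yaw y -10.86 tilt 0.03 w 0.3072534763094708 F [-0.85  0.47 -0.37] j [ 0.55  0.58 -0.48  1.86  0.37  0.79 -0.32]
polar r 0.1258657943874737 ang -100.76682365213458 yaw-90-ang -0.08867681484326795
goal [ 0.5415 -0.1648  0.063 ] tool shift to goal [0.0009 0.0001 0.0005]
```

View pics/s3c.png

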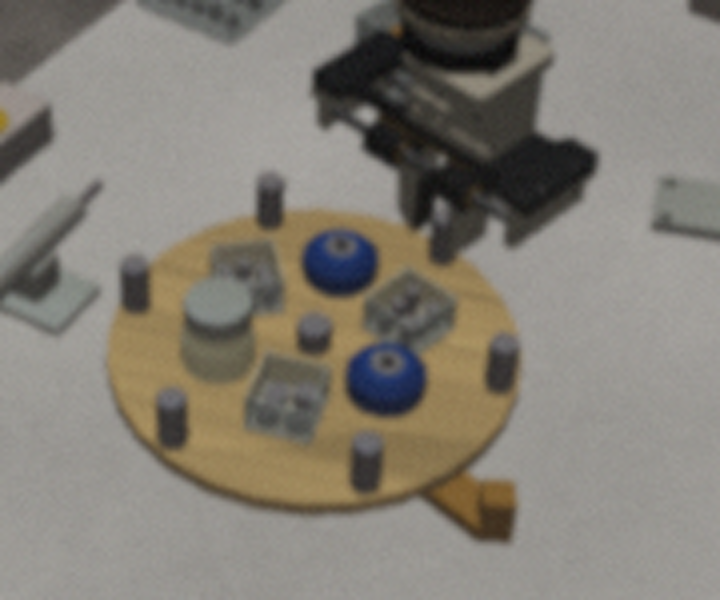

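The side view shows the jaws straddling the peg at about (440,230). The disc has turned and the jar is now at (218,330) in this crop. I'll carry on.

```bash
python3 -m pendant '[[[0.0004,0.0065,0],[0,0,-3],0.028],[[0.0004,0.0065,0],[0,0,-3],0.028],[[0.0003,0.0065,0],[0,0,-3],0.028],[[0.0003,0.0065,0],[0,0,-3],0.028],[[0.0002,0.0065,0],[0,0,-3],0.028],[[0.0002,0.0065,0],[0,0,-3],0.028],[[0.0002,0.0065,0],[0,0,-3],0.028],[[0.0002,0.0065,0],[0,0,-3],0.028],[[0.0002,0.0065,0],[0,0,-3],0.028],[[0.0002,0.0065,0],[0,0,-3],0.028]]'
python3 st.py -70.7
python3 -m pendant '[[[0.0002,0.0065,0],[0,0,-3],0.028],[[0.0002,0.0065,0],[0,0,-3],0.028],[[0.0002,0.0065,0],[0,0,-3],0.028],[[0.0002,0.0065,0],[0,0,-3],0.028],[[0.0002,0.0065,0],[0,0,-3],0.028],[[0.0002,0.0065,0],[0,0,-3],0.028],[[0.0002,0.0065,0],[0,0,-3],0.028],[[0.0002,0.0065,0],[0,0,-3],0.028],[[0.0002,0.0065,0],[0,0,-3],0.028],[[0.0002,0.0065,0],[0,0,-3],0.028]]'
python3 st.py -40.7
```

```text
clock: 8.9
position: [0.605, -0.1607, 0.0635]
ee_rot: [-1.824, -2.558, 0.002]
force: [-2.9, -0.2, 1.2]
width: 0.307
t 8.9 p [ 0.605  -0.1607  0.0635] yaw y 19.02 tilt 0.06 w 0.30712545893320214 F [-2.95 -0.15  1.18] j [ 0.57  0.69 -0.6   1.7   0.47  0.91  0.11]
polar r 0.12533700402566983 ang -71.26155802431109 yaw-90-ang 0.28028234480819947
goal [ 0.606 -0.16   0.063] tool shift to goal [0.0003 0.0012 0.0005]
clock: 10.15
position: [0.6582, -0.1245, 0.0635]
ee_rot: [-1.099, -2.942, 0.002]
force: [-1.4, -0.9, 1.0]
width: 0.307
t 10.15 p [ 0.6582 -0.1245  0.0635] yaw y 49.02 tilt 0.06 w 0.3069615331340439 F [-1.43 -0.86  1.02] j [ 0.54  0.78 -0.71  1.57  0.57  1.01  0.51]
polar r 0.12465846379107026 ang -41.42141168145095 yaw-90-ang 0.44415262519359544
goal [ 0.6595 -0.1235  0.063 ] tool shift to goal [-0.0003  0.0016  0.0005]
```

```bash
python3 -m pendant '[[[0.0001,0.0066,0],[0,0,-3],0.028],[[0.0001,0.0066,0],[0,0,-3],0.028],[[0.0001,0.0066,0],[0,0,-3],0.028],[[0.0001,0.0066,0],[0,0,-3],0.028],[[0.0001,0.0066,0],[0,0,-3],0.028],[[0.0001,0.0066,0],[0,0,-3],0.028],[[0.0001,0.0066,0],[0,0,-3],0.028],[[0.0001,0.0066,0],[0,0,-3],0.028],[[0.0001,0.0066,0],[0,0,-3],0.028],[[0.0001,0.0066,0],[0,0,-3],0.028]]'
python3 st.py -10.7
python3 -m pendant '[[[0.0002,0.0066,0],[0,0,-3],0.028],[[0.0002,0.0066,0],[0,0,-3],0.028],[[0.0002,0.0066,0],[0,0,-3],0.028],[[0.0002,0.0066,0],[0,0,-3],0.028],[[0.0002,0.0066,0],[0,0,-3],0.028],[[0.0002,0.0066,0],[0,0,-3],0.028],[[0.0001,0.0044,0],[0,0,-2],0.028],[[0.0001,0.0044,0],[0,0,-2],0.028],[[0,0.0022,0],[0,0,-1],0.028],[[0,0,0],[0,0,0],0.028]]'
python3 st.py 12.3;python3 -c "
from h import *
im,d=snap('top','t4.png');cv2.imwrite('pics/t4c.png',cv2.resize(im[150:300,230:380,::-1],(600,600),interpolation=cv2.INTER_CUBIC))
im,d=snap('side','s4.png');cv2.imwrite('pics/s4c.png',cv2.resize(im[160:280,230:370,::-1],(700,600),interpolation=cv2.INTER_CUBIC))"
```

```text
clock: 11.4
position: [0.6873, -0.0663, 0.0632]
ee_rot: [-0.301, -3.126, 0.002]
force: [-0.8, -2.5, -0.3]
width: 0.303
t 11.4 p [ 0.6873 -0.0663  0.0632] yaw y 79.01 tilt 0.09 w 0.30291934466557574 F [-0.83 -2.46 -0.33] j [ 0.49  0.84 -0.82  1.51  0.67  1.09  0.89]
polar r 0.12496380412648934 ang -11.21917178620567 yaw-90-ang 0.23308124799297048
goal [ 0.6875 -0.0652  0.063 ] tool shift to goal [-0.      0.0011  0.0002]
clock: 12.65
position: [0.6872, -0.0147, 0.0639]
ee_rot: [-0.329, 3.124, 0.001]
force: [-0.1, 0.1, 0.2]
width: 0.304
t 12.65 p [ 0.6872 -0.0147  0.0639] yaw y 102.02 tilt 0.04 w 0.3044995677489427 F [-0.14  0.08  0.23] j [ 0.46  0.87 -0.91  1.51  0.74  1.12  1.17]
polar r 0.1255475676304563 ang 12.562147752167155 yaw-90-ang -0.5459942041086663
goal [ 0.6868 -0.0154  0.063 ] tool shift to goal [ 0.0005 -0.0006  0.0009]
```

View pics/s4c.png

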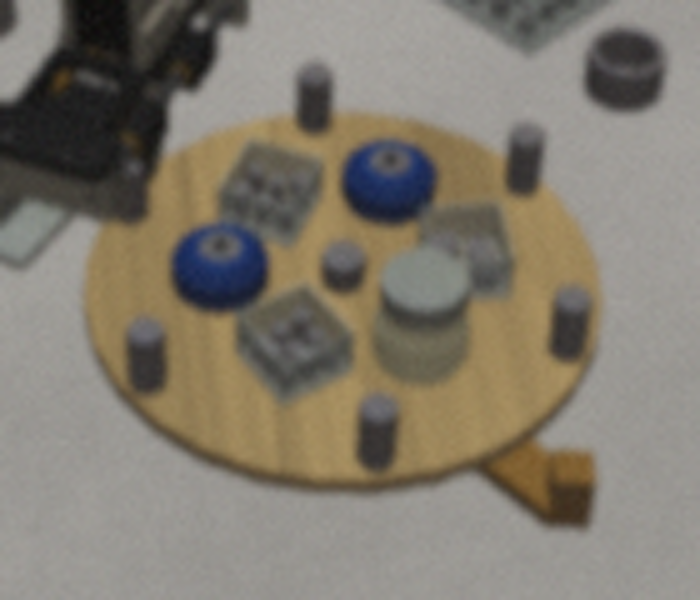

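View pics/t4c.png

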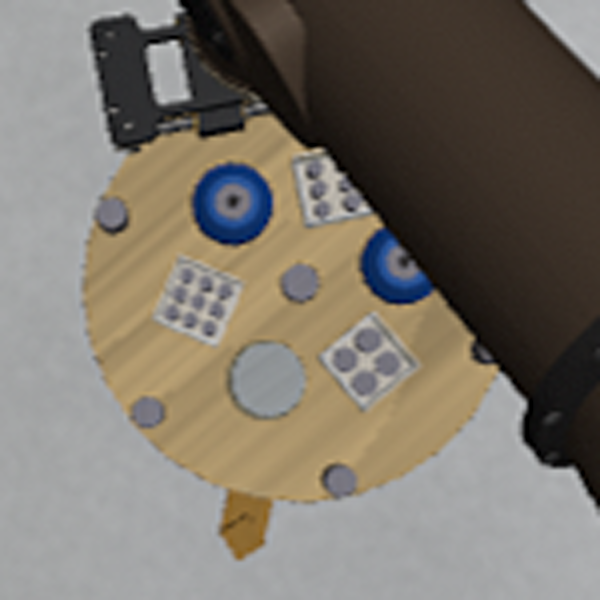

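Measure the jar and peg angles from both views now.

Run:
```python
from h import *
H=np.array([.5647,-.042])
def A(n,u,v,s,o,z):
    q=atz(n,(u+.5)/s-.5+o[0],(v+.5)/s-.5+o[1],z)[:2]-H; return round(float(np.hypot(*q)),4),round(float(np.degrees(np.arctan2(q[1],q[0]))),1)
for u,v in [(113,211),(148,410),(339,478)]: print('peg top',A('top',u,v,4,(230,150),.085))
for u,v in [(315,75),(526,136),(572,297),(378,406),(147,329)]: print('peg side',A('side',u,v,5,(230,160),.085))
print('jar',A('top',267,378,4,(230,150),.1),A('side',426,275,5,(230,160),.1))
```

```text
peg top (0.1233, 70.6)
peg top (0.123, 131.1)
peg top (0.1225, -168.8)
peg side (0.1222, -48.9)
peg side (0.1233, -109.5)
peg side (0.1247, -168.7)
peg side (0.125, 131.3)
peg side (0.1237, 71.5)
jar (0.0641, 160.9) (0.0637, 163.5)
```

```bash
python3 -m pendant '[[[0.0001,0.0033,0],[0,0,-1.5],0.028],[[0.0002,0.0044,0],[0,0,-2],0.028],[[0.0002,0.0044,0],[0,0,-2],0.028],[[0.0001,0.0033,0],[0,0,-1.5],0.028],[[0,0.0012,0],[0,0,-0.5],0.028],[[0,0,0],[0,0,0],0.028]]'
python3 st.py 20
python3 -m pendant '[[[0,0,0],[0,0,0],0.04],[[0,0,0],[0,0,0],0.05],[[0,0,0],[0,0,0],0.05],[[0,0,0],[0,0,0],0.05]]'
python3 st.py 20
```

```text
clock: 13.5
position: [0.682, 0.0011, 0.0636]
ee_rot: [0.532, -3.096, -0.0]
force: [-0.6, -0.6, -0.3]
width: 0.304
t 13.5 p [0.682  0.0011 0.0636] yaw y 109.51 tilt 0.03 w 0.3035509652494911 F [-0.6  -0.62 -0.29] j [ 0.45  0.88 -0.94  1.53  0.76  1.13  1.26]
polar r 0.12492107087242645 ang 20.168099258472107 yaw-90-ang -0.6579762640908484
goal [0.6822 0.0008 0.063 ] tool shift to goal [-0.0001 -0.0004  0.0006]
clock: 14.0
position: [0.6822, 0.0007, 0.0637]
ee_rot: [0.532, -3.096, 0.0]
force: [-1.0, -0.9, -0.4]
width: 0.543
t 14.0 p [0.6822 0.0007 0.0637] yaw y 109.49 tilt 0.0 w 0.5434880179969254 F [-0.97 -0.86 -0.38] j [ 0.45  0.88 -0.94  1.53  0.76  1.13  1.26]
polar r 0.12506065656222626 ang 19.972736272689147 yaw-90-ang -0.4833591216519153
goal [0.6822 0.0008 0.063 ] tool shift to goal [0.0001 0.0001 0.0007]
```

Jaws open; now check the position before lifting.

```bash
python3 -m pendant '[[[0,0,-0.01],[0,0,0],0.05],[[0,0,-0.02],[0,0,0],0.05],[[0,0,-0.025],[0,0,0],0.05],[[0,0,-0.025],[0,0,0],0.05],[[0,0,-0.025],[0,0,0],0.05],[[0,0,-0.025],[0,0,0],0.05],[[-0.02,0,-0.02],[0,0,0],0.05],[[-0.02,0,0],[0,0,0],0.05],[[-0.02,0,0],[0,0,0],0.05],[[0,0,0],[0,0,0],0.05]]'
python3 -c "
from h import *
im,d=snap('top','t5.png');cv2.imwrite('pics/t5c.png',cv2.resize(im[150:300,230:380,::-1],(600,600),interpolation=cv2.INTER_CUBIC))
im,d=snap('side','s5.png');cv2.imwrite('pics/s5c.png',cv2.resize(im[160:280,230:370,::-1],(700,600),interpolation=cv2.INTER_CUBIC))"
```

```text
clock: 15.25
position: [0.7393, 0.022, 0.2149]
ee_rot: [-0.533, 3.095, 0.002]
force: [0.4, -0.4, -0.7]
width: 0.546
```

View pics/t5c.png

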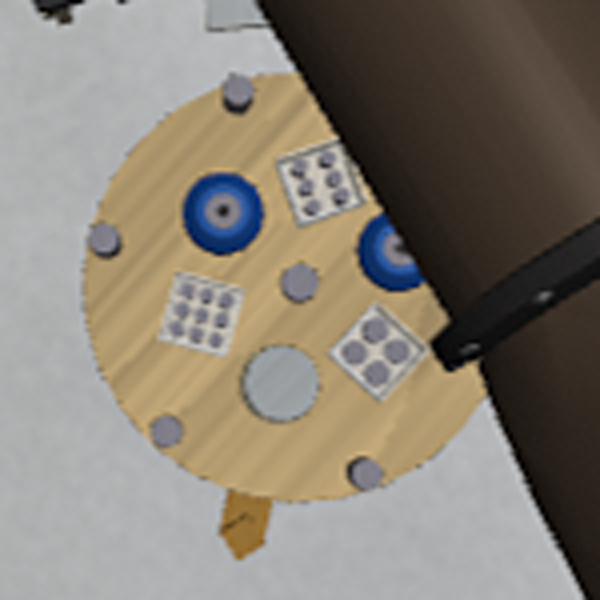

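View pics/s5c.png

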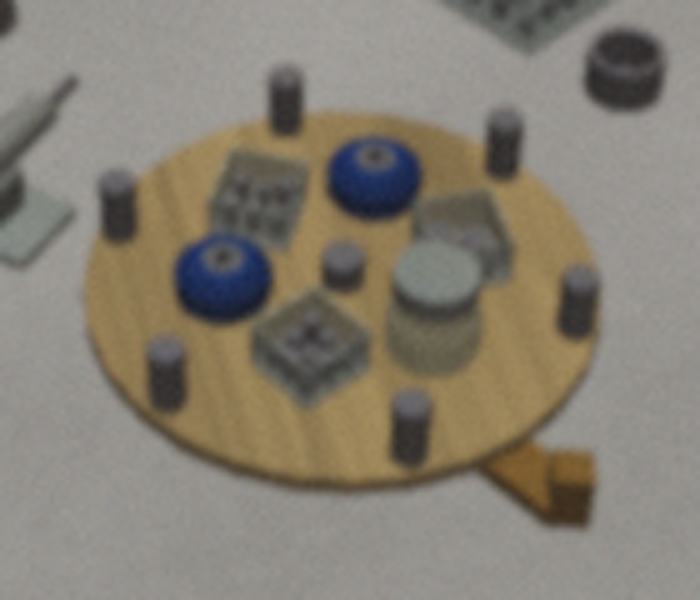

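Run:
```python
from h import *
H=np.array([.5647,-.042])
def A(n,u,v,s,o,z):
    q=atz(n,(u+.5)/s-.5+o[0],(v+.5)/s-.5+o[1],z)[:2]-H; return round(float(np.hypot(*q)),4),round(float(np.degrees(np.arctan2(q[1],q[0]))),1)
for u,v in [(237,87),(105,237),(165,429),(366,471)]: print('peg top',A('top',u,v,4,(230,150),.085))
for u,v in [(286,78),(505,120),(579,276),(412,401),(167,349),(118,183)]: print('peg side',A('side',u,v,5,(230,160),.085))
print('jar',A('top',281,382,4,(230,150),.1),A('side',436,268,5,(230,160),.1))
for nm,sc,r in(('top',4,(230,150)),('side',5,(230,160))):
    m=arm.masks_of(nm,'jar')[0]; print(nm,m['conf'],m['rect'])
print('bar edge mid top, z=.012',A('top',248,495,4,(230,150),.012))
print('diamond lower corner',A('top',241,559,4,(230,150),.036), 'corners',A('top',220,533,4,(230,150),.036),A('top',268,543,4,(230,150),.036))
```

```text
peg top (0.1262, 18.8)
peg top (0.1234, 78.4)
peg top (0.1235, 138.3)
peg top (0.1225, -160.9)
peg side (0.1224, -41.2)
peg side (0.1234, -101.8)
peg side (0.1242, -161.5)
peg side (0.1246, 139.1)
peg side (0.1246, 79.4)
peg side (0.1229, 19.5)
jar (0.0641, 168.7) (0.0635, 170.0)
top 0.62 [298.8, 246.7, 23.7, 20.3]
side 0.74 [315.4, 221.0, 24.9, 28.6]
bar edge mid top, z=.012 (0.1383, 167.8)
diamond lower corner (0.1773, 169.0) corners (0.1649, 163.3) (0.1647, 174.1)
```

```bash
python3 -m pendant '[[[0,0,0],[0,0,0],0.05],[[0,0,0],[0,0,0],0.05],[[0,0,0],[0,0,0],0.05],[[0,0,0],[0,0,0],0.05]]'
python3 - <<'E'
from h import *
im,d=snap('side','s6.png')
a=cv2.imread('pics/s5.png').astype(int); b=im[:,:,::-1].astype(int); c=cv2.imread('pics/s0.png').astype(int)
f=lambda x:cv2.GaussianBlur(x.astype(np.float32),(0,0),1.5)
print('now vs s5, disc region max',abs(f(a)-f(b))[160:280,230:370].max())
D=abs(f(c)-f(b)).max(2); D[180:265,240:355]=0; ys,xs=np.where(D>25); print('diff vs start', len(xs), xs.min() if len(xs) else'',xs.max() if len(xs) else '',ys.min() if len(xs) else'',ys.max() if len(xs) else'')
cv2.imwrite('pics/diff.png',np.clip(D*4,0,255).astype('uint8'))
E
```

```text
clock: 15.95
position: [0.7388, 0.0208, 0.2137]
ee_rot: [0.532, -3.096, 0.0]
force: [0.4, -0.4, 0.1]
width: 0.544
now vs s5, disc region max 1.8007202
diff vs start 19213 182 559 0 318
```

View pics/diff.png

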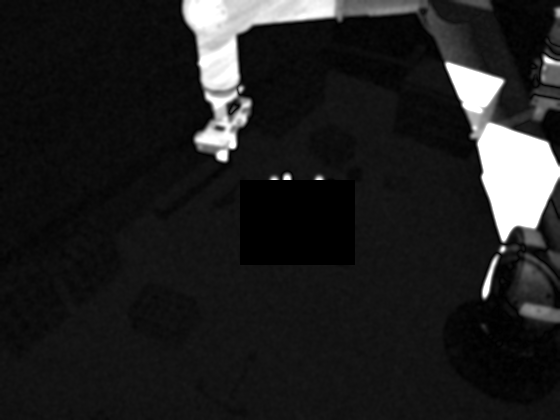

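View pics/s6.png

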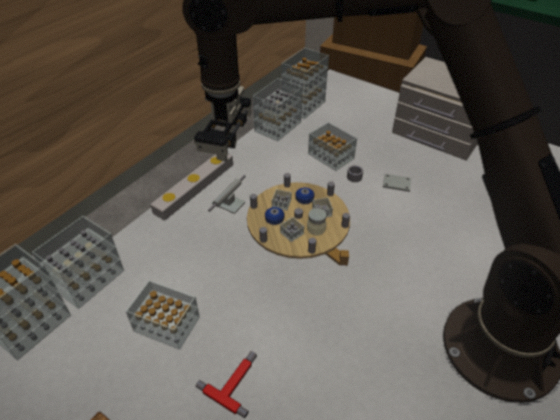

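The turntable is still between the two pictures. The bystanders haven't moved and the hand is well clear, up at about (225,120) in the side view. The jar is in line with the tongue at (342,256). I'm handing in.

```bash
python3 -c "
from h import *
print(arm.sign_off())"
```

```text
the job is handed in; nothing more can be done
None
```

The jar now stands in line with the tongue, and the job is handed in at about 16 s of the 64 s allowed. I lowered the open jaws loosely around one rim peg and turned the disc about 161.5° counter-clockwise. Then I opened the jaws, lifted, and backed away.

**Jar position:** it measures 168.7° from the top camera and 170.0° from the side camera. The tongue measured 168.5° (top) and 168.1° (side). That puts the jar within about 1–2 mm of its spot, against the 12 mm allowed.

**Disagreement between cameras:** the two differ by about 1° on the jar and less than 1° on the pegs. Both differences are well within the tolerance.

**At rest and undisturbed:** two side pictures about 0.7 s apart showed the disc at rest with its loads upright. Compared with the first picture, nothing else visible on the bench had moved. The hand ended about 0.21 m up, well clear of the disc.

No check failed.

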